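# Shut a well-plate clamp and knock its locking pins home

### The arm

A 6-joint arm with a two-finger parallel gripper is mounted at the origin on a cart in front of the work surface, level with it; the furniture and walls round the work are solid. World frame = base frame: x ahead of the robot, y to its left, z up, the work surface at z = 0. Lengths are in mm, angles in rad, forces in N, time in s.
With the tool pointing down it reaches from about 350 to 775 mm from the base axis. Payload 7.3 kg.
Tool frame: the origin (TCP) lies at the centre of the arm's flange, where the gripper is bolted on; the fingertips stand 178 mm ahead of it and the grasp point (between the pads) lies 159 mm ahead of it; z points along the fingers, y is the line along which they close (so a half turn about z gives the same grasp; the last joint's range is limited). The gripper opens to 92 mm and grips with 3 to 60 N. Pads are 19 mm wide; open, the fingers measure 130 mm over their backs; the gripper's body (75 mm by 190 mm) begins 47 mm behind the grasp point.
Start: joints at [1.149, 0.342, 1.524, -0, 1.275, -0.146], TCP at [142.944, 505.168, 404.741] pointing down, gripper open.
Joint ranges: [-2.53, 2.53], [-0.77, 2.02], [0.04, 2.7], [-1, 4.14], [0.28, 2.66], [-3.11, 3.11]. Speed limits (rad/s): [2.57, 2.57, 3.14, 3.14, 3.14, 3.14].

### API

Orientations are given as [roll, pitch, yaw] about the fixed x, y, z axes, in that order (R = Rz(yaw) Ry(pitch) Rx(roll)).
In Python, from plant import * gives the robot as it stands. The module is installed in compiled form; this text tells all that it offers.
- The arm moves only by the shell command python3 -m inch 'ROWS'. ROWS is JSON, a list of rows, each a list of 5 numbers: the shift along the tool's x, y, z in m, then the turn about the tool's z in rad, then the opening, from 0 (shut) to 1 (fully open). In form: [[tx, ty, tz, spin, claw], ...]. A call has 1 to 8 rows; each row is the pose to reach, as a shift and turn from the pose commanded when the call began, along the tool's axes at that moment; what a row does not reach only later rows make up. A row lasts 1/12 s, in which the tool goes at most 41.7 mm and 7.16 degrees, less where a joint would pass 70% of its speed; a pose out of reach is approached as far as the arm can. A call with a gripper value outside its range is refused whole. The fingers move at their own pace and stop on an object; the grip force is fixed at half the most. Time passes only in rows, so rows that repeat a pose let the fingers close. It gives the time, the measured TCP pose, the force, the opening and the grip force at its end, in the units of the state.
- get_obs(): the state, without advancing time (a new reading comes with each control period).
- capture(name): name is "side" or "top" or "wrist"; returns a dict with "color" (384x512x3 uint8, red, green, blue), "intrinsics" (3x3 intrinsics, pixels), "pose" (4x4, takes a point from camera to world coordinates). Camera axes: x right, y down, z forward; pixel columns grow to the right and rows downward; lengths in mm; the calibration is good to about 2 mm. A picture is of the moment at which its call begins. There is no depth.
- close_job(): hands the job in; it is judged then, once.
Trained networks look in a picture, given as the dict that the camera call returned (one of the last four; its "shot" number tells which), for a name from the list of things; names that differ only in an ending like _2 or _b are one class to them, and where a whole thing is asked for, a point or a joint stands for the part that bears it (a point fixed in the world has none). Each returns a list of dicts, best first, with "conf" (0 to 1); they miss things now and then, are a little off and sometimes report something else, mostly with a low value. They report only what shows in the picture. A call takes as long as a camera call.
- look_for(picture, target): "rect" ([centre column, centre row, width, height] in pixels, round what is visible of it).
- trace(picture, target): "pixels" (384x512 bool, what is visible of it) and "rect" ([centre column, centre row, width, height] in pixels, round what is visible of it).
- tip_of(picture, target): "centre" ([column, row] in pixels: a listed point, or the origin of a listed thing).
The state is a dict: "time": time; "joint_positions": joint angles; "dq": joint speeds; "tau": joint torques, N m; "tool_pos": TCP position; "tcp_rot": TCP orientation; "contact_force": force on the tool from outside, world axes, zero at the start; "moment": the same for the moment, N m; "grip_width": finger opening in mm; "finger_force": force on a finger pad.
Only numpy, scipy, OpenCV 4.12 (cv2) and the standard library are available. Lean on these libraries where they do the work, as an engineer would, in place of code of your own. Each camera call takes 0.05 s, during which the arm holds its last target. There are 200 camera calls.

### The job

Lower the open cover of the plate clamp gently by its bow handle until it lies shut on the base. Then take the mallet and knock the cover's two sprung locking pins fully down with sharp blows of the mallet's face, first the left pin (as the robot sees it) and then the right one; only the mallet may touch the pins. Finally stand the mallet back on its face on the rubber pad, let go of it, and leave everything else where it is.

Things in the scene. Friction and masses are not known exactly. Their poses are not given: they have to be found in the camera images.
- clamp: Aluminium well-plate clamp, fixed to the table: base 150 (x) x 156 (y) x 35 mm with a clear well plate in its nest. Origin: centre of its underside on the table. Its x axis points from the handle side (near the robot) to the hinge side, y to the left, z up; it may be turned by up to 0.35 rad. The hinge line is parallel to y at x = +65 mm, z = 41 mm.
- cover (a joint): Angle of the hinged aluminium cover (window frame 10 mm thick, 152 mm wide), rad: 0 = shut on the base, level; grows as it opens upward and away from the robot, at most 1.5. It stands by friction when upright (about 1.1 and more), and falls when let go at flatter angles. Starts open.
- cover_axis (a point): Middle of the cover's hinge line (fixed to the clamp, 65 mm behind its centre, 41 mm above the table).
- bar (a point): Middle of the cover's bow handle: a round steel bar 12 mm thick, parallel to the hinge line, 182 mm from it, in the cover's mid plane. The bow is 78 mm wide inside and leaves 36 mm free between the bar and the cover's edge. Cover shut: 41 mm above the table, 117 mm in front of the clamp's centre. Axes as the cover's (x from bar to hinge).
- pin_left (a joint): Travel of the left locking pin down into the cover, m: about 0 = up, 0.014 = fully home. Needs about 5 to 7 N, stays where it is driven.
- pin_right (a joint): Travel of the right locking pin, m, as for pin_left.
- pin_left_top (a point): Middle of the top of the left pin's steel mushroom head (24 mm across). With the cover shut it is at x = -57 mm, y = +56 mm in the clamp's frame, and 74 mm above the table when the pin is up, 60 mm when it is home. Axes as the cover's.
- pin_right_top (a point): The same for the right pin, at y = -56 mm in the clamp's frame.
- mallet: Mallet, 0.3 kg, standing on its lower striking face. Head: upright white cylinder 44 mm across, 70 mm high with a dark band; both flat ends are striking faces. Handle: black, level, 18 mm wide and 22 mm high, its axis 35 mm above the lower face, reaching along the mallet's -x from the head to 152 mm from the head's axis. Origin: centre of the lower face; z along the head's axis (up).
- mallet_grip (a point): Point on the axis of the mallet's handle, 55 mm from the head's axis, 35 mm above the lower face: a good place to grip.
- pad: Square black rubber pad 100 x 100 x 6 mm, fixed, on which the mallet stands at the start and must stand at the end. Origin: centre of its underside on the table.
- beaker: Bystander: glass beaker, 52 mm across, 69 mm high. Leave alone.
- marker: Bystander: marker pen, 135 mm long, lying near the table's front edge. Leave alone.
- syringe: Bystander: syringe, 85 mm long, lying near the table's front edge. Leave alone.
- dish: Bystander: petri dish with lid, 59 mm across, 15 mm high. Leave alone.
- bottle: Bystander: small media bottle, 56 mm across, 119 mm high. Leave alone.
- pipette: Bystander: pipette, 216 mm long, lying near the table's front edge on the left. Leave alone.

How it is judged (in metres and radians):
On the way, in this order (a step that is already met when the one before it is completed fails the run):
1. the cover lies shut on the base (within 0.04 rad), both pins still up (value of joint cover below 0.04 rad and value of joint each of pin_left, pin_right below 0.006 m), for 0.2 s.
2. the mallet strikes the left pin down (pin faster than 50 mm/s) with the cover shut and the right pin still up (velocity of joint pin_left above 0.05 m/s and contact force between mallet and pin_left above 1 N and value of joint cover below 0.06 rad and value of joint pin_right below 0.006 m).
3. the left pin is home (at least 10.5 of 14 mm) and the mallet strikes the right pin down (pin faster than 50 mm/s) (velocity of joint pin_right above 0.05 m/s and contact force between mallet and pin_right above 1 N and value of joint cover below 0.06 rad and value of joint pin_left above 0.0105 m).
4. both pins are home and the mallet stands on its pad again (value of joint cover below 0.04 rad and value of joint each of pin_left, pin_right above 0.0105 m and horizontal distance between mallet and pad below 0.03 m and z of mallet in the frame of pad below 0.012 m and angle between mallet's own z axis and vertical below 0.1 rad), for 0.2 s.
At the end, for the whole second after the job is handed in: The cover is shut (within 0.04 rad), both pins are at least 10.5 mm down, and the mallet stands upright (within 0.1 rad), at rest and released, on the rubber pad, its head's axis within 30 mm of the pad's centre (all of step 4 and linear speed of mallet below 0.02 m/s); the robot touches nothing.
It fails at once if the cover slams: it closes faster than 0.9 rad/s in the last 0.2 rad before its stop (value of joint cover between 0.015 and 0.2 rad and velocity of joint cover below -0.9 rad/s).
It fails at once if the gripper or arm pushes on a pin (contact force between any of the fingers, the arm and pin_left above 1 N or contact force between any of the fingers, the arm and pin_right above 1 N).
It fails at once if a bystander is moved by more than 30 mm (distance of any of beaker, marker, syringe, dish, bottle, pipette from where it was at the start of the episode above 0.03 m).
It also fails if it takes over 58 s, if anything falls off the work surface, if the arm or the gripper's body presses on something with over 40 N, if the wrist force passes 120 N, or if a joint passes its speed limit or range.

## Working session

There is one attempt and no reset: what is moved stays moved. The work goes in short steps, Python scripts to look and compute and a shell command to move; the robot and the scene stay as the last step left them, time stands still between calls to the robot, and variables do not carry over. Pictures are saved under pics/ and viewed, at most 10 in all, crops included, and the job is handed in when it is done.

```bash
mkdir -p pics; cat > h.py <<'E'
from plant import *
import numpy as np, cv2
from scipy.spatial.transform import Rotation as Ro
def px2plane(c,uv,z):
    K=np.array(c["intrinsics"]);P=np.array(c["pose"])
    d=P[:3,:3]@np.linalg.solve(K,[uv[0],uv[1],1.]);o=P[:3,3]
    return o+d*(z-o[2])/d[2]
def proj(c,p):
    K=np.array(c["intrinsics"]);P=np.array(c["pose"])
    q=K@(P[:3,:3].T@(np.array(p)-P[:3,3]));return q[:2]/q[2]
def tri(cs,uvs):
    A=np.zeros((3,3));b=np.zeros(3)
    for c,uv in zip(cs,uvs):
        K=np.array(c["intrinsics"]);P=np.array(c["pose"])
        d=P[:3,:3]@np.linalg.solve(K,[uv[0],uv[1],1.]);d/=np.linalg.norm(d)
        M=np.eye(3)-np.outer(d,d);A+=M;b+=M@P[:3,3]
    return np.linalg.solve(A,b)
def tip(c,n):
    r=tip_of(c,n);return (np.round(r[0]["centre"],1),round(r[0]["conf"],2)) if r else None
def save(c,n): cv2.imwrite("pics/"+n,cv2.cvtColor(c["color"],cv2.COLOR_RGB2BGR))
E
python3 - <<'E'
from h import *
np.set_printoptions(suppress=True,precision=2)
o=get_obs();print(o)
cs={n:capture(n) for n in("top","side","wrist")}
for n,c in cs.items(): save(c,n+"0.png");print(n,c["pose"])
for t in["clamp","cover_axis","bar","pin_left_top","pin_right_top","mallet","mallet_grip","pad","beaker","dish","bottle"]:
    T={n:tip(c,t) for n,c in cs.items()}
    print(t,T)
    g=[n for n in("top","side") if T[n]]
    if len(g)==2: print("   tri",tri([cs[n] for n in g],[T[n][0] for n in g]))
a=np.vstack([np.hstack([cs["top"]["color"]]) ]);
E
```

```text
{'time': 0.0, 'joint_positions': array([ 1.15,  0.34,  1.53, -0.  ,  1.28, -0.15]), 'dq': array([-0.,  0., -0., -0.,  0., -0.]), 'tau': array([  0.  , -43.12, -24.42,   0.07,   0.06,  -0.  ]), 'tool_pos': array([142.89, 505.04, 404.03]), 'tcp_rot': array([-3.14, -0.  ,  2.87]), 'contact_force': array([ 0.25, -0.21, -0.07]), 'moment': array([-0.05,  0.06,  0.05]), 'finger_force': 0.0, 'grip_width': 91.5009812540157}
top [[  -0.01   -0.99    0.14  350.54]
 [  -1.      0.01   -0.01  -52.07]
 [   0.01   -0.14   -0.99 1455.  ]
 [   0.      0.      0.      1.  ]]
side [[   0.95   -0.1     0.29  252.64]
 [  -0.3    -0.36    0.88 -900.6 ]
 [   0.02   -0.93   -0.37  420.75]
 [   0.      0.      0.      1.  ]]
wrist [[  0.27   0.93   0.25  75.88]
 [  0.96  -0.26  -0.07 524.63]
 [ -0.     0.26  -0.97 384.3 ]
 [  0.     0.     0.     1.  ]]
clamp {'top': (array([263.4, 182.9]), 0.83), 'side': (array([300.7, 185.7]), 0.47), 'wrist': None}
   tri [ 597.06 -116.54   81.43]
cover_axis {'top': (array([262.6, 161.2]), 0.74), 'side': (array([305.6, 196.3]), 0.95), 'wrist': None}
   tri [ 650.08 -105.84
[... 389 characters left out ...]
653.52 -168.16  177.32]
mallet {'top': (array([262.6, 182.7]), 0.75), 'side': (array([289.5, 254.1]), 0.94), 'wrist': None}
   tri [ 607.28 -112.14 -131.17]
mallet_grip {'top': None, 'side': (array([269.3, 241.8]), 0.87), 'wrist': None}
pad {'top': (array([314.1, 204. ]), 0.93), 'side': (array([284.9, 249.3]), 0.76), 'wrist': None}
   tri [ 514.34 -282.73    3.13]
beaker {'top': (array([308.4, 158.3]), 0.77), 'side': (array([338.7, 238.8]), 0.6), 'wrist': None}
   tri [ 668.04 -266.21   -2.71]
dish {'top': (array([242.5, 140.6]), 0.61), 'side': None, 'wrist': None}
bottle {'top': (array([210.9, 147.7]), 0.5), 'side': (array([300.6, 183. ]), 0.57), 'wrist': None}
   tri [710.25  68.61  10.94]
```

View pics/top0.png

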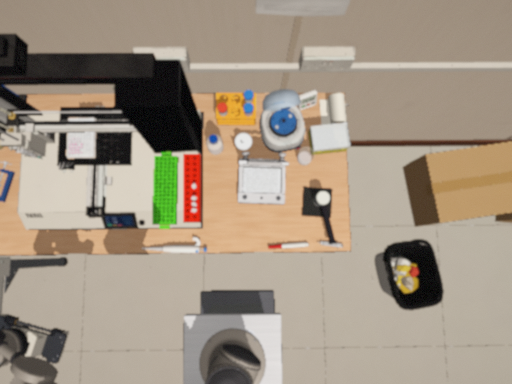

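View pics/side0.png

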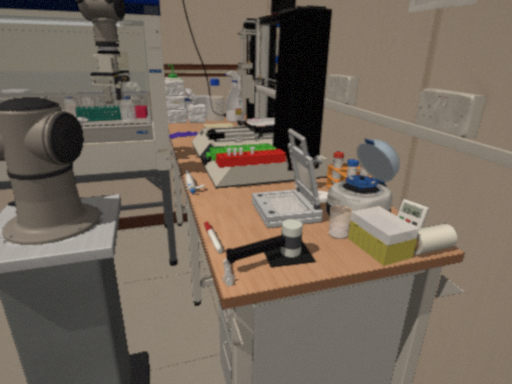

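The side view shows the cover upright at about (303,170), the mallet head at (292,238) with its handle toward the robot, and the pad below it. The top view puts the clamp at (262,180) and the mallet at (323,198). I'll move the wrist camera over the work.

```bash
python3 -m inch '[[-0.22,-0.10,-0.08,0.6,1],[-0.22,-0.10,-0.08,0.6,1],[-0.22,-0.10,-0.08,0.6,1],[-0.22,-0.10,-0.08,0.6,1],[-0.22,-0.10,-0.08,0.6,1],[-0.433,-0.30,-0.08,1.3,1],[-0.433,-0.30,-0.08,1.3,1],[-0.433,-0.30,-0.08,1.3,1]]'
```

```text
time: 2.47
tool_pos: [363.4, 271.4, 476.0]
tcp_rot: [3.141, -0.0, 1.885]
contact_force: [1.2, 0.6, -0.0]
grip_width: 91.6
finger_force: 0.0
```

```bash
python3 -m inch '[[-0.443,0.0,-0.02,0.31,1],[-0.443,0.0,-0.02,0.31,1],[-0.443,0.0,-0.02,0.31,1],[-0.443,0.0,-0.02,0.31,1],[-0.443,0.0,-0.02,0.31,1],[-0.443,0.0,-0.02,0.31,1],[-0.443,0.0,-0.02,0.31,1],[-0.443,0.0,-0.02,0.31,1]]'
python3 -m inch '[[-0.1,0.0,0,0,1],[-0.1,0,0,0,1],[-0.1,0,0,0,1],[-0.1,0,0,0,1]]'
python3 - <<'E'
from h import *
np.set_printoptions(suppress=True,precision=2)
c=capture("wrist");save(c,"w1.png");print(c["intrinsics"],c["pose"],get_obs()["joint_positions"])
for t in["cover_axis","bar","pin_left_top","pin_right_top","mallet","mallet_grip","pad"]:print(t,tip(c,t))
E
```

```text
time: 3.13
tool_pos: [467.5, -45.1, 491.0]
tcp_rot: [3.141, -0.0, 1.581]
contact_force: [0.6, 0.7, 1.0]
grip_width: 91.7
finger_force: 0.0
time: 3.47
tool_pos: [468.3, -146.5, 490.1]
tcp_rot: [-3.141, 0.001, 1.576]
contact_force: [-0.2, 0.8, 0.3]
grip_width: 91.8
finger_force: 0.0
[[318.29   0.   256.4 ]
 [  0.   318.29 191.18]
 [  0.     0.     1.  ]] [[  1.     0.01   0.   468.59]
 [  0.01  -0.96  -0.26 -75.82]
 [ -0.     0.26  -0.96 470.24]
 [  0.     0.     0.     1.  ]] [-0.46  0.22  1.45  0.    1.47 -0.46]
cover_axis (array([400.2, 126.7]), 0.67)
bar (array([432.2, 141.6]), 0.7)
pin_left_top (array([467.6,  75.3]), 0.9)
pin_right_top (array([441.3, 194.1]), 0.72)
mallet (array([293.1, 246.7]), 0.95)
mallet_grip None
pad (array([287. , 245.1]), 0.97)
```

View pics/w1.png

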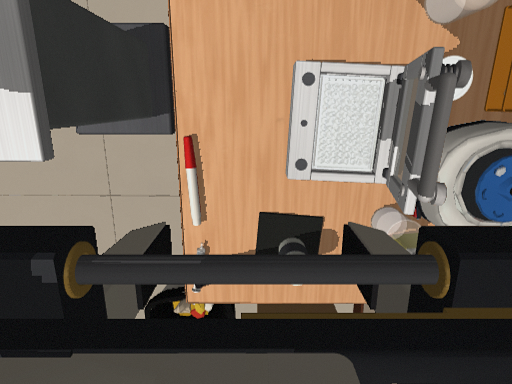

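The wrist view shows the clamp base (corners about (293,62), (289,178)), the upright cover with its bow bar near (440,140), and the pad with the mallet at (290,248) between the fingers. I'll take one more view nearer the bar and fit the clamp pose and cover angle to all the detections.

```bash
python3 -m inch '[[0.04,0.05,0,0,1],[0.08,0.09,0,0,1],[0.08,0.09,0,0,1],[0.08,0.09,0,0,1],[0.08,0.09,0,0,1]]'
cat > fit.py <<'E'
from h import *
from scipy.optimize import least_squares
import pickle
np.set_printoptions(suppress=True,precision=2)
names=["cover_axis","bar","pin_left_top","pin_right_top","clamp"]
def model(p,n):
    x,y,w,t=p
    loc={"cover_axis":(0,0,0),"bar":(-182,0,0),"pin_left_top":(-122,56,33),"pin_right_top":(-122,-56,33)}
    if n=="clamp": q=np.array([0,0,0.])
    else: q=Ro.from_euler("y",t).apply(loc[n])+[65,0,41]
    return Ro.from_euler("z",w).apply(q)+[x,y,0]
obs=[]
for cn in("top","side","wrist"):
    c=capture(cn)
    if cn=="wrist": save(c,"w2.png"); cc=c
    for n in names:
        r=tip(c,n)
        if r: obs.append((c,n,r[0],r[1]))
w1=dict(c0=None)
def res(p):
    return np.concatenate([(proj(c,model(p,n))-uv)*np.sqrt(cf)*(1 if c is cc else 1.) for c,n,uv,cf in obs])
s=least_squares(res,[595,-116,0,1.3],loss="soft_l1",f_scale=2)
print(s.x,s.cost)
for c,n,uv,cf in obs: print(n,cf,uv,proj(c,model(s.x,n)))
print({n:model(s.x,n) for n in names})
for n in("mallet","mallet_grip","pad"):print(n,tip(cc,n))
img=cv2.cvtColor(cc["color"],cv2.COLOR_RGB2BGR)
img=cv2.resize(img,None,fx=1.5,fy=1.5)
for n in names: cv2.circle(img,tuple(int(v*1.5) for v in proj(cc,model(s.x,n))),4,(0,0,255),1)
cv2.imwrite("pics/w2m.png",img)
E
python3 fit.py
```

```text
time: 4.28
tool_pos: [558.5, -59.9, 489.9]
tcp_rot: [-3.141, -0.0, 1.585]
contact_force: [-0.7, -0.6, -0.7]
grip_width: 92.0
finger_force: 0.0
[ 589.6  -103.5    -0.      1.31] 162.03495476240374
clamp 0.57 [260.8 181.5] [261.55 181.58]
cover_axis 0.68 [308.5 195.4] [307.28 196.68]
bar 0.57 [296.3 135. ] [295.57 135.01]
pin_left_top 0.55 [301.5 144.9] [302.29 147.12]
pin_right_top 0.51 [322. 158.] [320.73 158.75]
clamp 0.96 [287.  214.9] [284.69 212.73]
cover_axis 0.76 [324.6 188.6] [325.36 188.54]
bar 0.77 [316.  241.3] [314.41 239.78]
pin_left_top 0.6 [356.3 166.7] [357.67 165.81]
pin_right_top 0.6 [325.8 189.3] [347.42 270.01]
clamp 0.76 [278.  179.3] [277.01 181.12]
{'cover_axis': array([ 654.6 , -103.77,   41.  ]), 'bar': array([ 608.39, -103.58,  217.04]), 'pin_left_top': array([655.77, -47.77, 167.38]), 'pin_right_top': array([ 655.32, -159.77,  167.38]), 'clamp': array([ 589.6, -103.5,    0. ])}
mallet (array([235.2, 296.6]), 0.63)
mallet_grip (array([199.6, 315.7]), 0.94)
pad (array([356.5, 164.9]), 0.7)
```

View pics/w2m.png

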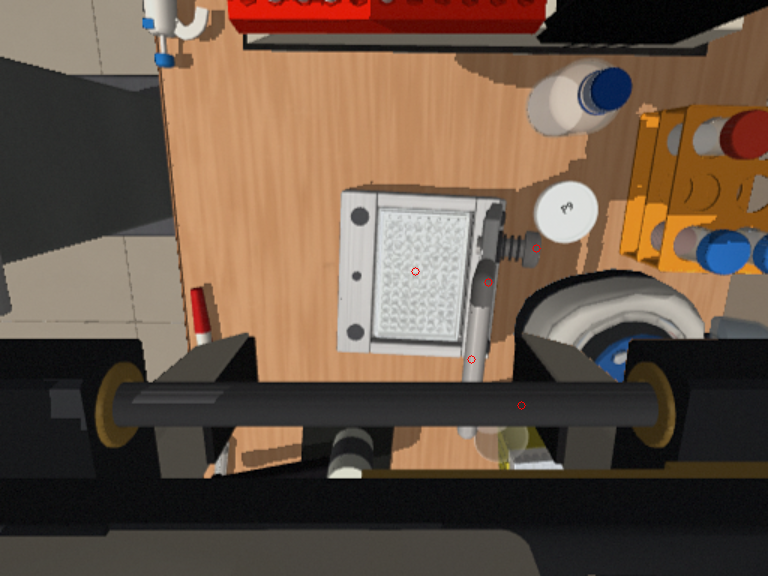

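The bow bar shows as the light bar from about (475,300) to (468,430), in 1.5x pixels, which agrees with the fit. The base's front corners are at (342,192) and (338,351). I'll check the yaw from them.

```bash
python3 - <<'E'
from h import *
np.set_printoptions(suppress=True,precision=1)
c=capture("wrist")
for u in((342,192),(338,351),(466,357),(360,216),(355,331)): print(px2plane(c,np.array(u)/1.5,35))
for u in((475,300),(469,430)): print(px2plane(c,np.array(u)/1.5,217))
E
```

```text
[519.3 -22.   35. ]
[ 513.3 -175.6   35. ]
[ 639.3 -180.6   35. ]
[535.4 -43.3  35. ]
[ 530.2 -154.5   35. ]
[608.3 -67.4 217. ]
[ 609.6 -148.8  217. ]
```

```bash
python3 -m inch '[[-0.03,0.03,0.0,0.056,1],[-0.044,0.0495,0.01,0.056,1],[-0.044,0.0495,0.04,0.056,1],[-0.044,0.0495,0.075,0.056,1],[-0.044,0.0495,0.1,0.056,1],[-0.044,0.0495,0.114,0.056,1],[-0.044,0.0495,0.114,0.056,0.5],[-0.044,0.0495,0.114,0.056,0.3]]'
python3 - <<'E'
from h import *
c=capture("wrist");save(c,"w3.png")
E
```

```text
time: 6.05
tool_pos: [607.7, -105.6, 376.4]
tcp_rot: [-3.14, -0.0, 1.525]
contact_force: [0.3, 0.9, 0.2]
grip_width: 83.1
finger_force: 0.0
```

View pics/w3.png

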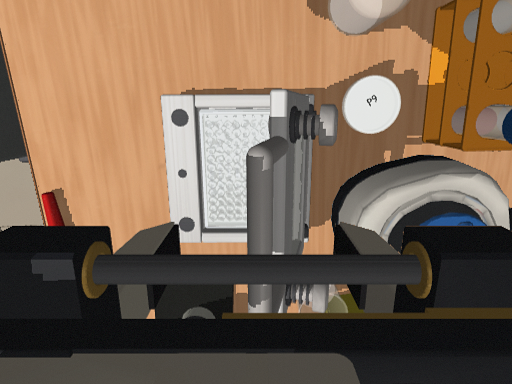

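The bar (column 259) is centred between the fingers, so I'll close on it.

```bash
python3 -m inch '[[0,0,0,0,0],[0,0,0,0,0],[0,0,0,0,0],[0,0,0,0,0],[0,0,0,0,0],[0,0,0,0,0],[0,0,0,0,0],[0,0,0,0,0]]'
```

```text
time: 6.77
tool_pos: [607.6, -105.5, 376.7]
tcp_rot: [-3.142, -0.0, 1.525]
contact_force: [0.3, -0.4, 0.1]
grip_width: 26.1
finger_force: 0.0
```

```bash
python3 -m inch '[[0,0,0,0,0],[0,0,0,0,0],[0,0,0,0,0],[0,0,0,0,0]]'; python3 - <<'E'
import numpy as np
a=1.31
for t in np.arange(1.25,-.021,-.0508): print(round(t,3),"ty %.1f tz %.1f"%(182*(np.cos(a)-np.cos(t)),182*(np.sin(a)-np.sin(t))))
E
```

```text
time: 7.1
tool_pos: [607.6, -105.6, 376.6]
tcp_rot: [3.142, -0.0, 1.525]
contact_force: [0.7, -0.3, -0.5]
grip_width: 11.3
finger_force: 30.0
1.25 ty -10.5 tz 3.1
1.199 ty -19.2 tz 6.3
1.148 ty -27.7 tz 9.8
1.098 ty -36.0 tz 13.8
1.047 ty -44.1 tz 18.3
0.996 ty -52.0 tz 23.1
0.945 ty -59.6 tz 28.3
0.894 ty -67.0 tz 33.9
0.844 ty -74.1 tz 39.9
0.793 ty -80.8 tz 46.2
0.742 ty -87.2 tz 52.9
0.691 ty -93.3 tz 59.8
0.64 ty -99.0 tz 67.1
0.59 ty -104.3 tz 74.6
0.539 ty -109.3 tz 82.5
0.488 ty -113.8 tz 90.5
0.437 ty -118.0 tz 98.8
0.386 ty -121.7 tz 107.3
0.336 ty -124.9 tz 115.9
0.285 ty -127.7 tz 124.7
0.234 ty -130.1 tz 133.6
0.183 ty -132.0 tz 142.7
0.132 ty -133.5 tz 151.8
0.082 ty -134.5 tz 161.0
0.031 ty -135.0 tz 170.2
-0.02 ty -135.0 tz 179.5
```

```bash
python3 -m inch '[[0,-0.005,0.0015,0,0],[0,-0.0105,0.0031,0,0],[0,-0.0192,0.0063,0,0],[0,-0.0277,0.0098,0,0],[0,-0.036,0.0138,0,0],[0,-0.0441,0.0183,0,0],[0,-0.052,0.0231,0,0],[0,-0.0596,0.0283,0,0]]'
```

```text
time: 7.77
tool_pos: [547.3, -102.7, 348.5]
tcp_rot: [3.14, 0.0, 1.525]
contact_force: [0.3, 0.3, 1.1]
grip_width: 10.8
finger_force: 30.0
```

```bash
python3 -m inch '[[0,-0.0074,0.0056,0,0],[0,-0.0145,0.0116,0,0],[0,-0.0212,0.0179,0,0],[0,-0.0276,0.0246,0,0],[0,-0.0337,0.0315,0,0],[0,-0.0394,0.0388,0,0],[0,-0.0447,0.0463,0,0],[0,-0.0497,0.0542,0,0]]'
```

```text
time: 8.43
tool_pos: [497.7, -100.3, 293.7]
tcp_rot: [3.141, -0.0, 1.525]
contact_force: [-0.7, 1.7, 0.7]
grip_width: 11.0
finger_force: 30.0
```

```bash
python3 -m inch '[[0,-0.0045,0.008,0,0],[0,-0.0087,0.0163,0,0],[0,-0.0124,0.0248,0,0],[0,-0.0156,0.0334,0,0],[0,-0.0184,0.0422,0,0],[0,-0.0208,0.0511,0,0],[0,-0.0221,0.0571,0,0],[0,-0.0231,0.0626,0,0]]'
```

```text
time: 9.1
tool_pos: [474.9, -99.3, 230.8]
tcp_rot: [-3.141, -0.001, 1.525]
contact_force: [0.0, 1.9, 0.7]
grip_width: 11.2
finger_force: 30.0
```

```bash
python3 -m inch '[[0,-0.0007,0.005,0,0],[0,-0.0013,0.010,0,0],[0,-0.0018,0.015,0,0],[0,-0.0022,0.019,0,0],[0,-0.0024,0.023,0,0],[0,-0.0026,0.0265,0,0],[0,-0.0027,0.029,0,0],[0,-0.0027,0.031,0,0]]'
python3 - <<'E'
from h import *
print(get_obs()["tool_pos"],get_obs()["contact_force"])
E
```

```text
time: 9.77
tool_pos: [472.2, -99.1, 200.0]
tcp_rot: [-3.14, -0.001, 1.525]
contact_force: [-4.4, 3.8, -0.3]
grip_width: 10.8
finger_force: 30.0
[472.20534596 -99.14354279 199.97986479] [-4.39508652  3.80508454 -0.29461533]
```

```bash
python3 -m inch '[[0,0,0.0005,0,0],[0,0,0.001,0,0],[0,0,0.0015,0,0],[0,0,0.002,0,0],[0,0,0.0025,0,0],[0,0,0.003,0,0],[0,0,0.003,0,0]]'
```

```text
time: 10.35
tool_pos: [472.2, -99.1, 198.0]
tcp_rot: [-3.14, -0.0, 1.525]
contact_force: [-7.0, 3.8, 7.9]
grip_width: 11.3
finger_force: 30.0
```

```bash
python3 -m inch '[[0,0,0.0,0,0.28],[0,0,0,0,0.28],[0,0,0,0,0.28],[0,0,0,0,0.28]]'
python3 -m inch '[[0,0,-0.02,0,0.28],[0,0,-0.05,0,0.28],[0,0,-0.09,0,0.28],[0,0,-0.13,0,0.5],[0,0,-0.17,0,0.8],[0,0,-0.21,0,1],[0,0,-0.24,0,1],[0,0,-0.24,0,1]]'
python3 - <<'E'
from h import *
np.set_printoptions(suppress=True,precision=1)
c=capture("wrist");save(c,"w4.png")
t=capture("top");s=capture("side")
for n in("pin_left_top","pin_right_top","bar","clamp","mallet","mallet_grip","pad","cover"):
    a,b,d=tip(c,n),tip(t,n),tip(s,n)
    z={"pin_left_top":74,"pin_right_top":74,"bar":41,"clamp":0,"mallet":6,"mallet_grip":41,"pad":0,"cover":41}[n]
    print(n,[(r[0],r[1],px2plane(k,r[0],z)) for k,r in((c,a),(t,b),(s,d)) if r])
E
```

```text
time: 10.68
tool_pos: [473.2, -99.6, 197.7]
tcp_rot: [3.14, 0.001, 1.525]
contact_force: [-0.4, 0.7, 0.6]
grip_width: 25.5
finger_force: 0.0
time: 11.35
tool_pos: [473.4, -99.6, 444.3]
tcp_rot: [3.129, 0.004, 1.525]
contact_force: [1.6, -0.7, 0.1]
grip_width: 54.4
finger_force: 0.0
pin_left_top [(array([307.4, 115.3]), 0.81, array([535.8, -44.3,  74. ])), (array([260.1, 185.8]), 0.44, array([527.1, -71.3,  74. ]))]
pin_right_top [(array([300.2, 216.5]), 0.88, array([ 527. , -159.2,   74. ])), (array([303.7, 156.2]), 0.19, array([ 660.9, -240.8,   74. ])), (array([270.4, 195.8]), 0.43, array([ 531.3, -143.3,   74. ]))]
bar [(array([298.4, 214.2]), 0.44, array([ 529.4, -168.2,   41. ])), (array([259.8, 214.2]), 0.71, array([473.9, -94.8,  41. ])), (array([242.2, 204.7]), 0.72, array([ 467.2, -107.4,   41. ]))]
clamp [(array([339.6, 154.3]), 0.71, array([ 591.2, -100.6,    0. ])), (array([281.8, 211.6]), 0.9, array([584.5, -94.7,  -0. ]))]
mallet [(array([292.8, 287.2]), 0.86, array([ 524.5, -295.7,    6. ])), (array([319.7, 203.2]), 0.82, array([ 512.5, -300. ,    6. ])), (array([282.7, 252.2]), 0.75, array([ 508., -297.,    6.]))]
mallet_grip [(array([259.4, 313. ]), 0.93, array([ 473.3, -311.7,   41. ])), (array([269.2, 243.9]), 0.96, array([ 470.8, -310.5,   41. ]))]
pad [(array([287.6, 283.1]), 0.71, array([ 517.5, -292.1,    0. ])), (array([313.5, 202. ]), 0.63, array([ 517.4, -280. ,    0. ])), (array([285. , 250.8]), 0.97, array([ 518.7, -284.3,    0. ]))]Traceback (most recent call last):
  File "<stdin>", line 6, in <module>
  File "h.py", line 19, in tip
    r=tip_of(c,n);return (np.round(r[0]["centre"],1),round(r[0]["conf"],2)) if r else None
ValueError: it knows: bar, beaker, bottle, clamp, cover_axis, dish, mallet, mallet_grip, marker, pad, pin_left_top, pin_right_top, pipette, syringe
```

View pics/w4.png

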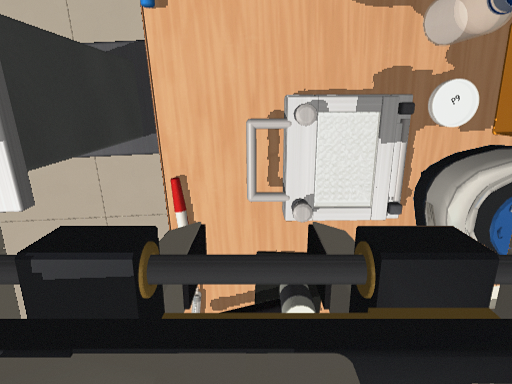

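The cover is shut, with both pins up at (306,115) and (302,211). Next I'll turn the tool to the mallet's handle and look at it.

```bash
python3 -m inch '[[-0.231,-0.012,0,1.245,1],[-0.231,-0.012,0,1.245,1],[-0.231,-0.012,0,1.245,1],[-0.231,-0.012,0,1.245,1],[-0.231,-0.012,0,1.245,1],[-0.231,-0.012,0,1.245,1],[-0.231,-0.012,0,1.245,1],[-0.231,-0.012,0,1.245,1]]'
python3 -m inch '[[0,0,0,0.12,1],[0,0,0,0.24,1],[0,0,0,0.25,1],[0,0,0,0.25,1],[0,0,0,0.25,1]]'
python3 - <<'E'
from h import *
np.set_printoptions(suppress=True,precision=2)
c=capture("wrist");save(c,"w5.png");print(get_obs()["joint_positions"])
for n,z in(("mallet",6),("mallet_grip",41),("pad",0)):
    r=tip(c,n)
    if r: print(n,r,px2plane(c,r[0],z))
E
```

```text
time: 13.22
tool_pos: [449.5, -331.4, 436.9]
tcp_rot: [-3.141, 0.0, 0.516]
contact_force: [0.2, -0.2, -0.1]
grip_width: 92.1
finger_force: 0.0
time: 13.63
tool_pos: [450.0, -329.5, 437.5]
tcp_rot: [-3.141, -0.0, 0.278]
contact_force: [0.3, -0.5, -0.3]
grip_width: 91.6
finger_force: 0.0
[-0.77  0.38  1.38  0.    1.39  0.52]
mallet (array([251.1,  94.8]), 0.8) [ 527.72 -300.38    6.  ]
mallet_grip (array([246.4, 144.8]), 0.87) [ 471.01 -311.11   41.  ]
pad (array([240.4, 103.1]), 0.57) [ 514.46 -289.95    0.  ]
```

View pics/w5.png

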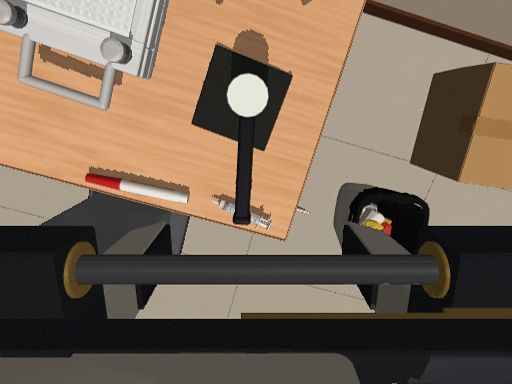

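The mallet head's top is at (247,95), its handle runs to (242,222), and the pad corners are at (220,44), (292,73), (265,150) and (192,122). The syringe lies under the handle's far end, clear of the grip point.

```bash
python3 - <<'E'
from h import *
np.set_printoptions(suppress=True,precision=2)
c=capture("wrist")
h=px2plane(c,(247.3,95),76); e=px2plane(c,(242.5,219),52); g=px2plane(c,(244.8,165),52);g2=px2plane(c,(247,120),52)
p=[px2plane(c,u,6) for u in((220,44),(292,73),(265,150),(192,122))]
print(h,e,g,g2,np.mean(p,0),p)
print(np.arctan2(*(h-e)[1::-1]),np.arctan2(*(g2-e)[1::-1]),np.hypot(*(h-e)[:2]))
r=trace(c,"mallet");print(r[0]["conf"],r[0]["rect"])
E
```

```text
[ 524.93 -298.41   76.  ] [ 384.16 -330.42   52.  ] [ 449.33 -315.53   52.  ] [ 499.4  -304.42   52.  ] [ 520.45 -291.16    6.  ] [array([ 573.5 , -249.37,    6.  ]), array([ 565.87, -341.63,    6.  ]), array([ 466.79, -336.23,    6.  ]), array([ 475.67, -237.43,    6.  ])]
0.22357395903594696 0.22191046931582312 144.36184608623205
0.71 [248.6, 149.5, 39.2, 150.6]
```

```bash
python3 -m inch '[[0.03,-0.012,0.02,0.055,1],[0.0307,-0.012,0.06,0.055,1],[0.0307,-0.012,0.1,0.055,1],[0.0307,-0.012,0.14,0.055,1],[0.0307,-0.012,0.175,0.055,1],[0.0307,-0.012,0.205,0.055,1],[0.0307,-0.012,0.225,0.055,1],[0.0307,-0.012,0.2375,0.055,1]]'
python3 -m inch '[[0,0,0,0,0],[0,0,0,0,0],[0,0,0,0,0],[0,0,0,0,0],[0,0,0,0,0],[0,0,0,0,0],[0,0,0,0,0],[0,0,0,0,0]]'
python3 -m inch '[[0,0,0,0,0],[0,0,0,0,0],[0,0,0,0,0],[0,0,0,0,0],[0,0,0,0,0]]'
```

```text
time: 14.6
tool_pos: [475.7, -309.1, 197.1]
tcp_rot: [-3.138, 0.002, 0.22]
contact_force: [0.2, -0.4, -0.0]
grip_width: 91.9
finger_force: 0.0
time: 15.27
tool_pos: [476.3, -309.7, 200.4]
tcp_rot: [3.141, -0.0, 0.22]
contact_force: [-0.1, -0.3, -0.4]
grip_width: 43.0
finger_force: 0.0
time: 15.68
tool_pos: [476.3, -309.6, 200.0]
tcp_rot: [-3.141, 0.0, 0.22]
contact_force: [-0.6, 0.6, 0.5]
grip_width: 17.3
finger_force: 30.0
```

```bash
python3 -m inch '[[0,0,-0.02,0,0],[0,0,-0.05,0,0],[0,0,-0.085,0,0],[0.01,-0.025,-0.11,0,0],[0.02,-0.065,-0.11,0,0],[0.03,-0.105,-0.11,0,0],[0.04,-0.145,-0.11,0,0],[0.05,-0.185,-0.11,0,0]]'
python3 -m inch '[[0.01,-0.03,0,0,0],[0.0157,-0.0545,0,0,0],[0.0157,-0.0616,0,0,0],[0.0157,-0.0616,0,0,0],[0.0157,-0.0616,0,0,0]]'
python3 - <<'E'
from h import *
np.set_printoptions(suppress=True,precision=1)
o=get_obs();p=o["tool_pos"]
c=capture("wrist");save(c,"w6.png")
R=Ro.from_euler("xyz",o["tcp_rot"])
top=p+R.apply([50,0,159-35]);fc=p+R.apply([50,0,194]);print(o["tool_pos"],"top",top,proj(c,top))
for n,z in(("pin_right_top",74),("clamp",0)):
    r=tip(c,n)
    if r: print(n,r,px2plane(c,r[0],z))
print("exp pins",proj(c,[535.4,-43.7,74]),proj(c,[530.7,-155.6,74]))
s=capture("side");save(s,"s6.png");print("side face",proj(s,fc))
E
```

```text
time: 16.35
tool_pos: [484.1, -116.5, 309.8]
tcp_rot: [-3.141, 0.001, 0.219]
contact_force: [0.4, 1.1, -2.8]
grip_width: 18.2
finger_force: 30.0
time: 16.77
tool_pos: [486.6, -54.9, 309.9]
tcp_rot: [3.141, 0.0, 0.221]
contact_force: [-0.2, -0.6, -2.8]
grip_width: 18.1
finger_force: 30.0
[486.6 -54.9 309.9] top [535.4 -44.  185.9] [257.2 169.8]
pin_right_top (array([407.1, 182.9]), 0.8) [ 527.3 -153.5   74. ]
clamp (array([335.2,  82.3]), 0.64) [ 588.8 -101.7    0. ]
exp pins [256.3 136.7] [411.6 178.9]
side face [260.2 167.8]
```

View pics/w6.png

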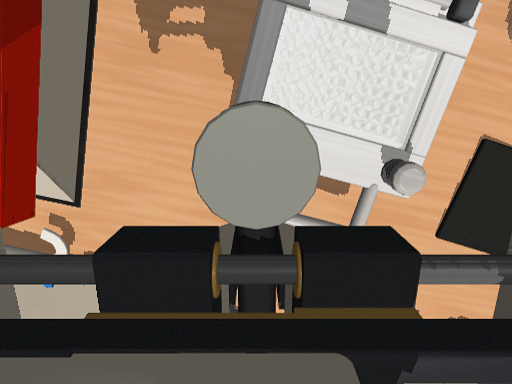

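The mallet is held level over the left pin: head top at (256,165), 3 mm forward of nominal. The right pin is still up at (407,178). Now I'll strike the left pin.

```bash
python3 -m inch '[[-0.004,0,0.0,0,0],[-0.004,0,0.018,0,0],[-0.004,0,0.056,0,0],[-0.004,0,0.056,0,0],[-0.004,0,0.02,0,0],[-0.004,0,0,0,0],[-0.004,0,0,0,0]]'
python3 - <<'E'
from h import *
np.set_printoptions(suppress=True,precision=1)
o=get_obs();p=o["tool_pos"]
c=capture("wrist");save(c,"w7.png")
R=Ro.from_euler("xyz",o["tcp_rot"])
top=p+R.apply([53,0,159-35]);print(p,proj(c,top))
r=trace(c,"mallet");print(r[0]["conf"],r[0]["rect"])
s=capture("side");save(s,"s7.png")
for n in("pin_left_top","pin_right_top"):
    print(n,tip(s,n))
print("side exp up/home",proj(s,[535.4,-43.7,74]),proj(s,[535.4,-43.7,60]),"R up",proj(s,[530.7,-155.6,74]))
E
```

```text
time: 17.55
tool_pos: [483.8, -56.2, 314.6]
tcp_rot: [3.138, -0.007, 0.219]
contact_force: [0.7, -0.4, -1.9]
grip_width: 17.9
finger_force: 30.0
[483.8 -56.2 314.6] [257.2 160.9]
0.97 [257.3, 206.9, 129.0, 215.1]
pin_left_top (array([212.6, 236.8]), 0.31)
pin_right_top (array([271.8, 198.3]), 0.52)
side exp up/home [259.9 182. ] [259.8 186.6] R up [271.8 197.7]
```

```bash
python3 -m inch '[[0,0,0.02,0,0],[0,0,0.055,0,0],[0,0,0.055,0,0],[0,0,0.055,0,0],[0,0,0.056,0,0],[0,0,0.056,0,0]]'
```

```text
time: 18.3
tool_pos: [483.1, -55.6, 255.1]
tcp_rot: [3.141, -0.001, 0.22]
contact_force: [-0.1, -0.1, -1.7]
grip_width: 17.6
finger_force: 30.0
```

```bash
python3 -m inch '[[0,0,0.001,0,0],[0,0,0.002,0,0],[0,0,0.003,0,0],[0,0,0.003,0,0]]'
```

```text
time: 18.63
tool_pos: [482.7, -55.5, 251.3]
tcp_rot: [3.142, -0.0, 0.22]
contact_force: [0.8, 0.7, -2.8]
grip_width: 17.4
finger_force: 30.0
```

```bash
python3 -m inch '[[0,0,0.001,0,0],[0,0,0.002,0,0],[0,0,0.003,0,0],[0,0,0.004,0,0],[0,0,0.004,0,0]]'
python3 - <<'E'
from h import *
np.set_printoptions(suppress=True,precision=1)
c=capture("wrist");s=capture("side")
a=cv2.cvtColor(c["color"],cv2.COLOR_RGB2BGR);b=cv2.cvtColor(s["color"],cv2.COLOR_RGB2BGR)[130:260,190:360]
b=cv2.resize(b,None,fx=2.2,fy=2.2,interpolation=cv2.INTER_CUBIC);b=cv2.copyMakeBorder(b,0,384-b.shape[0],0,0,cv2.BORDER_CONSTANT)
m=np.hstack([a[:,100:500],b]);print(m.shape);cv2.imwrite("pics/m8.png",m)
E
```

```text
time: 19.05
tool_pos: [482.4, -55.7, 247.8]
tcp_rot: [3.141, 0.0, 0.22]
contact_force: [-6.0, -0.9, 8.0]
grip_width: 17.5
finger_force: 30.0
(384, 774, 3)
```

View pics/m8.png

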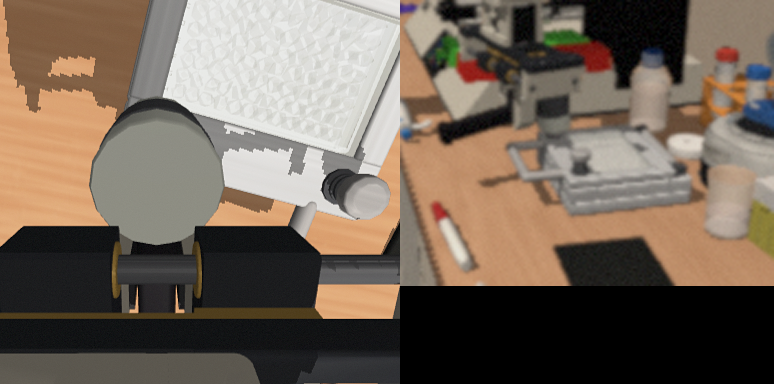

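The head has tilted back in the grip: its top has shifted toward the gripper, to about row 180. Even so, 11 N no longer moves the pin, so it is probably home. I'll back off and check, then re-level the mallet on the pad.

```bash
python3 -m inch '[[0,0,-0.02,0,0],[0,0,-0.05,0,0],[0,0,-0.075,0,0],[-0.03,0,-0.08,0,0],[-0.06,0,-0.08,0,0],[-0.07,0,-0.08,0,0],[-0.07,0,-0.08,0,0]]'
python3 - <<'E'
from h import *
np.set_printoptions(suppress=True,precision=1)
c=capture("wrist");save(c,"w9.png")
for n in("pin_left_top","pin_right_top"): print(n,tip(c,n))
print("L up,home",proj(c,[534.5,-43.7,74]),proj(c,[534.5,-43.7,60]),"R",proj(c,[530,-155.6,74]),proj(c,[530,-155.6,60]))
a=cv2.cvtColor(c["color"],cv2.COLOR_RGB2BGR);cv2.imwrite("pics/m9.png",cv2.resize(a,None,fx=1.5,fy=1.5)[:,:])
E
```

```text
time: 19.73
tool_pos: [412.5, -70.8, 327.0]
tcp_rot: [-3.141, 0.001, 0.219]
contact_force: [-0.1, 1.0, -3.1]
grip_width: 18.1
finger_force: 30.0
pin_left_top None
pin_right_top (array([410.9,  70.9]), 0.74)
L up,home [257.   19.4] [256.9  24.5] R [414.9  65.7] [405.7  67.9]
```

View pics/m9.png

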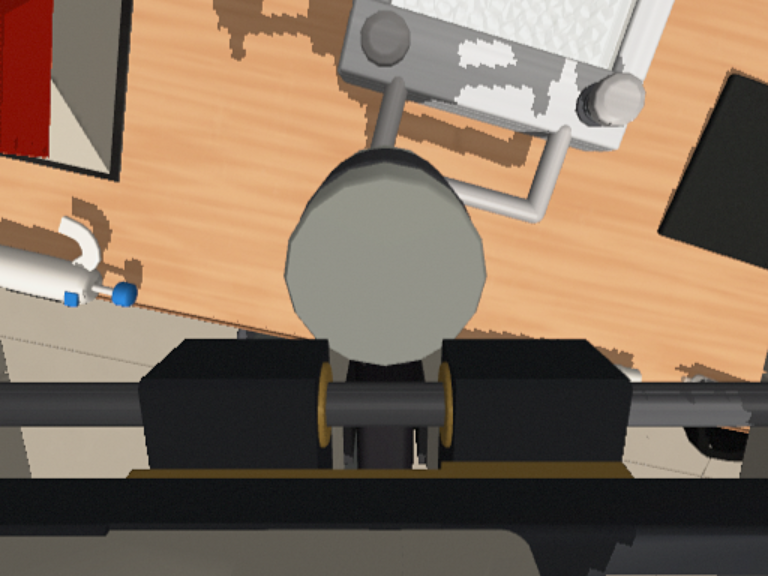

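The left pin now sits at (257,24), which matches the position predicted for home. The right pin is still up at about (408,67). The tilt is only about 0.1 rad, so I'll go straight on to the right pin.

```bash
python3 -m inch '[[0.01,0.03,0,0,0],[0.025,0.067,0,0,0],[0.035,0.1,0.01,0,0],[0.0385,0.107,0.017,0,0],[0.0385,0.107,0.017,0,0],[0.0385,0.107,0.017,0,0]]'
python3 - <<'E'
from h import *
np.set_printoptions(suppress=True,precision=1)
c=capture("wrist");o=get_obs();print(o["tool_pos"])
print("pin proj",proj(c,[528,-154.5,74]))
r=trace(c,"mallet");print(r[0]["rect"])
E
```

```text
time: 20.38
tool_pos: [475.6, -166.6, 308.8]
tcp_rot: [-3.139, 0.002, 0.219]
contact_force: [-0.1, 0.4, -1.7]
grip_width: 17.9
finger_force: 30.0
[ 475.3 -166.1  309.4]
pin proj [256.8 130.6]
[259.4, 206.1, 137.9, 217.3]
```

```bash
python3 -m inch '[[0,0,0.022,0,0],[0,0,0.061,0,0],[0,0,0.061,0,0],[0,0,0.061,0,0]]'
```

```text
time: 20.82
tool_pos: [474.8, -165.7, 248.7]
tcp_rot: [-3.139, 0.003, 0.221]
contact_force: [0.3, 0.4, -2.1]
grip_width: 17.8
finger_force: 30.0
```

```bash
python3 -m inch '[[0,0,0,0,0],[0,0,0,0,0]]'
```

```text
time: 20.98
tool_pos: [475.8, -166.7, 250.9]
tcp_rot: [3.14, -0.002, 0.22]
contact_force: [0.3, -0.8, -2.5]
grip_width: 17.8
finger_force: 30.0
```

```bash
python3 -m inch '[[0,0,0.001,0,0],[0,0,0.002,0,0],[0,0,0.003,0,0],[0,0,0.004,0,0],[0,0,0.005,0,0],[0,0,0.005,0,0]]'
```

```text
time: 21.48
tool_pos: [475.4, -166.9, 244.4]
tcp_rot: [3.141, -0.0, 0.22]
contact_force: [-1.4, 0.6, 2.7]
grip_width: 18.0
finger_force: 30.0
```

```bash
python3 -m inch '[[0,0,0.001,0,0],[0,0,0.002,0,0],[0,0,0.003,0,0],[0,0,0.003,0,0]]'
python3 -m inch '[[0,0,-0.03,0,0],[0,0,-0.065,0,0],[0,0,-0.085,0,0],[-0.03,0,-0.085,0,0],[-0.06,0,-0.085,0,0],[-0.07,0,-0.085,0,0],[-0.07,0,-0.085,0,0],[-0.07,0,-0.085,0,0]]'
cat > pins.py <<'E'
from h import *
np.set_printoptions(suppress=True,precision=1)
c=capture("wrist");print(get_obs()["tool_pos"])
for n,P in(("pin_left_top",[535,-43.7]),("pin_right_top",[528,-154.5])):
    r=trace(c,n);
    print(n,tip(c,n),[(q["conf"],np.array(q["rect"])) for q in r[:2]],"up",proj(c,P+[74]),"home",proj(c,P+[60]))
    g=cv2.cvtColor(c["color"],cv2.COLOR_RGB2GRAY)
    u=proj(c,P+[60]).astype(int)
    w=g[max(0,u[1]-40):u[1]+40,max(0,u[0]-40):u[0]+40]
    h=cv2.HoughCircles(cv2.medianBlur(w,3),cv2.HOUGH_GRADIENT,1,30,param1=80,param2=12,minRadius=10,maxRadius=28)
    if h is not None: print("hough",h[0,:3]+[max(0,u[0]-40),max(0,u[1]-40),0])
for n in("mallet","pad"):
    r=trace(c,n); print(n,[(q["conf"],np.array(q["rect"])) for q in r[:1]])
E
python3 pins.py
```

```text
time: 21.82
tool_pos: [474.8, -167.0, 241.6]
tcp_rot: [3.142, 0.001, 0.22]
contact_force: [-6.7, -0.5, 9.7]
grip_width: 17.7
finger_force: 30.0
time: 22.48
tool_pos: [407.1, -182.3, 326.2]
tcp_rot: [3.141, -0.001, 0.218]
contact_force: [-0.0, -0.6, -2.8]
grip_width: 17.8
finger_force: 30.0
[ 407.6 -182.3  326.1]
pin_left_top None [] up [ 87.2 -32. ] home [ 97.7 -23.4]
pin_right_top (array([253.7,  28.6]), 0.64) [(0.62, array([255.5,  28. ,  36.3,  37.2]))] up [255.1  21.7] home [255.1  26.7]
hough [[263.5  25.5  23. ]]
mallet [(0.76, array([257.3, 203.3, 143. , 222.8]))]
pad [(0.73, array([400.4,  86.3, 144.4, 138.8]))]
```

```bash
python3 - <<'E'
from h import *
np.set_printoptions(suppress=True,precision=1)
c=capture("wrist");o=get_obs();p=o["tool_pos"];R=Ro.from_euler("xyz",o["tcp_rot"])
im=cv2.GaussianBlur(c["color"],(3,3),0).astype(int)
ref=im[170,257];print(ref)
m=(np.abs(im-ref).max(2)<22).astype(np.uint8)
_,l=cv2.connectedComponents(m);b=(l==l[170,257]).astype(np.uint8)
k=max(cv2.findContours(b,0,2)[0],key=cv2.contourArea);print(cv2.fitEllipse(k),cv2.boundingRect(k))
for a in(0,.05,.1,.15,.2,.25,.3):
    x=51.7*np.cos(a)-35*np.sin(a);z=159-51.7*np.sin(a)-35*np.cos(a)
    print(a,proj(c,p+R.apply([x,0,z])),[proj(c,p+R.apply([x+s*22*np.cos(a),0,z-s*22*np.sin(a)]))[1] for s in(1,-1)],[proj(c,p+R.apply([x,s*22,z]))[0] for s in(1,-1)])
E
```

```text
[163 163 152]
((257.7884826660156, 196.56033325195312), (116.74633026123047, 135.81112670898438), 83.84754180908203) (189, 137, 137, 117)
0 [257.2 165.1] [np.float64(95.87402153671164), np.float64(227.14849871208378)] [np.float64(323.5263952613501), np.float64(190.84621253345665)]
0.05 [257.2 172. ] [np.float64(101.87882520243458), np.float64(233.50818555319668)] [np.float64(324.8110045809591), np.float64(189.6008906978985)]
0.1 [257.2 179.5] [np.float64(108.89745519069815), np.float64(240.05370613078549)] [np.float64(326.0608846351729), np.float64(188.38951226943811)]
0.15 [257.3 187.6] [np.float64(116.97463259014323), np.float64(246.7533657075464)] [np.float64(327.2661929540936), np.float64(187.22163388014317)]
0.2 [257.3 196.3] [np.float64(126.14617504753971), np.float64(253.57303342288375)] [np.float64(328.41672381970284), np.float64(186.10716245375485)]
0.25 [257.3 205.4] [np.float64(136.43633144967632), np.float64(260.47651240822063)] [np.float64(329.50206285804006), np.float64(185.05620484393123)]
0.3 [257.3 215. ] [np.float64(147.8549711646976), np.float64(267.42597202822134)] [np.float64(330.5117682074836), np.float64(184.0788917070017)]
```

The right pin looks home too: 12.5 N no longer moves it, and the detected row of 28 fits the home prediction. The mallet has now tilted about 0.24 rad in the grip. I'll level it by pressing the end of the handle on the clamp's flat right rim.

```bash
python3 -m inch '[[0,0.03,0,0.12,0],[0.02,0.06,0,0.24,0],[0.05,0.085,0,0.37,0],[0.08,0.11,0,0.49,0],[0.11,0.11,0,0.61,0],[0.136,0.11,0,0.74,0],[0.136,0.11,0,0.86,0],[0.136,0.11,0,0.98,0]]'
python3 -m inch '[[0,0,0.01,0.12,0],[0,0,0.02,0.24,0],[0,0,0.03,0.37,0],[0,0,0.04,0.49,0],[0,0,0.05,0.61,0],[0,0,0.06,0.74,0],[0,0,0.06,0.74,0],[0,0,0.06,0.74,0]]'
cat > tilt.py <<'E'
from h import *
np.set_printoptions(suppress=True,precision=1)
c=capture("wrist");o=get_obs();print(o["tool_pos"],o["tcp_rot"])
im=cv2.GaussianBlur(c["color"],(3,3),0).astype(int)
ref=im[175,257]
m=(np.abs(im-ref).max(2)<22).astype(np.uint8)
_,l=cv2.connectedComponents(m);b=(l==l[175,257]).astype(np.uint8)
k=max(cv2.findContours(b,0,2)[0],key=cv2.contourArea);R=cv2.boundingRect(k)
print(ref,R,"tilt",np.interp(R[1],[95.9,101.9,108.9,117,126.1,136.4,147.9],np.arange(7)*.05))
E
python3 tilt.py
```

```text
time: 23.55
tool_pos: [565.2, -259.1, 324.9]
tcp_rot: [-3.141, 0.001, -0.765]
contact_force: [-0.3, -0.0, -2.3]
grip_width: 17.7
finger_force: 30.0
time: 24.22
tool_pos: [563.8, -259.6, 265.3]
tcp_rot: [3.14, 0.001, -1.497]
contact_force: [-0.2, 0.2, -2.0]
grip_width: 17.9
finger_force: 30.0
[ 564.  -259.7  266.1] [-3.1  0.  -1.5]
[235 235 225] (189, 139, 136, 99) tilt 0.2613043478260869
```

```bash
python3 -m inch '[[0,0,0.01,0,0],[0,0,0.018,0,0],[0,0,0.023,0,0],[0,0,0.027,0,0],[0,0,0.03,0,0],[0,0,0.033,0,0],[0,0,0.035,0,0],[0,0,0.035,0,0]]'; python3 tilt.py
```

```text
time: 24.93
tool_pos: [563.8, -259.9, 231.0]
tcp_rot: [-3.141, -0.0, -1.5]
contact_force: [0.8, -1.1, -0.5]
grip_width: 17.8
finger_force: 30.0
[ 563.8 -259.9  231.1] [-3.1 -0.  -1.5]
[240 240 231] (191, 126, 133, 111) tilt 0.1994505494505495
```

```bash
python3 -m inch '[[0,0,0.003,0,0],[0,0,0.006,0,0],[0,0,0.009,0,0],[0,0,0.012,0,0],[0,0,0.014,0,0],[0,0,0.014,0,0]]'; python3 tilt.py
```

```text
time: 25.48
tool_pos: [563.6, -259.6, 216.3]
tcp_rot: [3.141, 0.001, -1.5]
contact_force: [0.7, -1.4, -0.0]
grip_width: 17.8
finger_force: 30.0
[ 563.7 -259.6  216.6] [ 3.1  0.  -1.5]
[240 240 230] (194, 107, 127, 114) tilt 0.0864285714285714
```

```bash
python3 -m inch '[[0,0,0.002,0,0],[0,0,0.004,0,0],[0,0,0.005,0,0],[0,0,0.005,0,0]]'; python3 tilt.py; python3 - <<'E'
from h import *
im=cv2.cvtColor(cv2.imread("pics/w6.png"),cv2.COLOR_BGR2RGB)
im=cv2.GaussianBlur(im,(3,3),0).astype(int);m=(np.abs(im-im[175,257]).max(2)<22).astype(np.uint8)
_,l=cv2.connectedComponents(m);b=(l==l[175,257]).astype(np.uint8)
print("ref",cv2.boundingRect(max(cv2.findContours(b,0,2)[0],key=cv2.contourArea)))
E
```

```text
time: 25.87
tool_pos: [563.7, -259.8, 211.8]
tcp_rot: [3.142, 0.0, -1.5]
contact_force: [-0.8, -0.7, -1.0]
grip_width: 17.7
finger_force: 30.0
[ 563.7 -259.8  211.9] [ 3.1  0.  -1.5]
[240 240 230] (195, 102, 124, 116) tilt 0.05071428571428568
ref (194, 104, 131, 125)
```

```bash
python3 -m inch '[[0,0,-0.03,0,0],[0,0,-0.065,0,0],[0,0,-0.085,-0.12,0],[0.01,0.03,-0.085,-0.24,0],[0.02,0.06,-0.085,-0.36,0],[0.034,0.098,-0.085,-0.48,0],[0.034,0.098,-0.085,-0.6,0],[0.034,0.098,-0.085,-0.72,0]]'
python3 -m inch '[[0,0,0,-0.12,0],[0,0,0,-0.24,0],[0,0,0,-0.36,0],[0,0,0,-0.48,0],[0,0,0,-0.6,0],[0,0,0,-0.72,0],[0,0,0,-0.84,0],[0,0,0,-0.96,0]]'
python3 -m inch '[[0,0,0.0,-0.04,0],[0,0,0.0,-0.04,0],[0,0,0,-0.04,0]]'
python3 tilt.py; python3 - <<'E'
from h import *
c=capture("wrist");r=trace(c,"pad")[0];print(r["conf"],r["rect"])
k=max(cv2.findContours(r["pixels"].astype(np.uint8),0,2)[0],key=cv2.contourArea)
print([px2plane(c,u,6)[:2].round(1) for u in cv2.approxPolyDP(k,6,True)[:,0].astype(float)],proj(c,[519,-289,6]))
E
```

```text
time: 26.58
tool_pos: [466.4, -301.2, 296.9]
tcp_rot: [3.142, 0.002, -0.777]
contact_force: [0.6, 0.5, -2.1]
grip_width: 18.0
finger_force: 30.0
time: 27.25
tool_pos: [468.2, -300.2, 296.6]
tcp_rot: [-3.14, 0.001, 0.186]
contact_force: [0.7, 0.0, -2.6]
grip_width: 17.8
finger_force: 30.0
time: 27.5
tool_pos: [468.3, -300.4, 296.7]
tcp_rot: [-3.141, 0.0, 0.218]
contact_force: [-1.0, -0.4, -2.6]
grip_width: 18.0
finger_force: 30.0
[ 468.3 -300.4  296.8] [-3.1  0.   0.2]
[171 171 159] (195, 102, 125, 124) tilt 0.05071428571428568
0.69 [259.2, 113.0, 146.3, 119.1]
[array([ 473.5, -236.6]), array([ 472.8, -242. ]), array([ 516.8, -249. ]), array([ 534.5, -265.7]), array([ 542.9, -303.4]), array([ 522.4, -338.7]), array([ 564.1, -341.6]), array([ 571. , -244.7])] [256.57833261 128.02457009]
```

```bash
python3 -m inch '[[0,0,0.03,0,0],[0,0,0.06,0,0],[0,0,0.08,0,0],[0,0,0.088,0,0],[0,0,0.092,0,0],[0,0,0.0945,0,0],[0,0,0.0955,0,0],[0,0,0.0955,0,0]]'
```

```text
time: 28.32
tool_pos: [468.7, -300.9, 202.6]
tcp_rot: [3.14, -0.001, 0.22]
contact_force: [-0.6, 0.5, -1.9]
grip_width: 18.1
finger_force: 30.0
```

```bash
python3 -m inch '[[0,0,0.001,0,0],[0,0,0.002,0,0],[0,0,0.003,0,0],[0,0,0.003,0,0]]'; python3 tilt.py
```

```text
time: 28.65
tool_pos: [468.2, -301.1, 199.9]
tcp_rot: [3.14, -0.001, 0.22]
contact_force: [-5.7, -0.8, 5.9]
grip_width: 17.8
finger_force: 30.0
[ 468.3 -301.1  200. ] [ 3.1 -0.   0.2]
[205 205 190] (194, 105, 126, 125) tilt 0.0721428571428571
```

```bash
python3 -m inch '[[0,0,-0.001,0,0.25],[0,0,-0.001,0,0.3],[0,0,-0.001,0,0.5],[0,0,-0.001,0,0.8],[0,0,-0.001,0,1],[0,0,-0.001,0,1],[0,0,-0.001,0,1],[0,0,-0.001,0,1]]'
python3 -m inch '[[0,0,-0.02,0,1],[0,0,-0.05,0,1],[0,0,-0.09,0,1],[0,0,-0.13,0,1],[0,0,-0.17,0,1],[0,0,-0.21,0,1],[0,0,-0.24,0,1],[0,0,-0.24,0,1]]'
python3 - <<'E'
from h import *
np.set_printoptions(suppress=True,precision=1)
c=capture("wrist");save(c,"w10.png")
for n,z in(("mallet",6),("mallet_grip",41),("pad",0),("pin_left_top",60),("pin_right_top",60)):
    r=tip(c,n)
    if r: print(n,r,px2plane(c,r[0],z))
im=cv2.GaussianBlur(c["color"],(3,3),0).astype(int);u=proj(c,[519,-289,76]).astype(int)
m=(np.abs(im-im[u[1],u[0]]).max(2)<22).astype(np.uint8);_,l=cv2.connectedComponents(m)
b=cv2.boundingRect((l==l[u[1],u[0]]).astype(np.uint8));print("head top",im[u[1],u[0]],b,px2plane(c,(b[0]+b[2]/2,b[1]+b[3]/2),76))
E
```

```text
time: 29.37
tool_pos: [468.4, -300.6, 199.4]
tcp_rot: [-3.141, 0.0, 0.22]
contact_force: [0.4, 0.2, -0.2]
grip_width: 63.0
finger_force: 0.0
time: 30.03
tool_pos: [468.7, -300.8, 446.9]
tcp_rot: [3.131, -0.008, 0.22]
contact_force: [0.2, 0.1, 0.3]
grip_width: 91.8
finger_force: 0.0
mallet (array([251.2, 123.9]), 0.71) [ 517.3 -287.6    6. ]
mallet_grip (array([254.9, 173.2]), 0.57) [ 461.6 -304.6   41. ]
pad (array([255.3, 124.4]), 0.73) [ 517.5 -293.     0. ]
pin_left_top (array([28.7, 58.7]), 0.88) [534.9 -40.7  60. ]
pin_right_top (array([130.7,  89.7]), 0.55) [ 527.1 -150.4   60. ]
head top [226 227 215] (235, 111, 37, 38) [ 514.9 -291.    76. ]
```

```bash
cat > pv.py <<'E'
from h import *
import pickle,os,sys
c=capture("wrist");d=pickle.load(open("v.pkl","rb")) if os.path.exists("v.pkl") else []
v={}
for n in("pin_left_top","pin_right_top"):
    r=tip(c,n);t=trace(c,n);v[n]=r[0] if r else None
    print(n,r,np.round(t[0]["rect"],1) if t else None)
d.append(({"intrinsics":c["intrinsics"],"pose":c["pose"]},v));pickle.dump(d,open("v.pkl","wb"));save(c,"pv%d.png"%len(d))
if len(d)>1:
    for n in v:
        q=[(a,b[n]) for a,b in d if b[n] is not None]
        if len(q)>1: print(n,tri(*zip(*q)).round(1))
E
python3 -m inch '[[-0.005,-0.04,0.01,0,1],[-0.014,-0.08,0.03,0,1],[-0.014,-0.117,0.06,0,1],[-0.014,-0.117,0.06,0,1],[-0.014,-0.117,0.06,0,1]]'; python3 pv.py
python3 -m inch '[[0.01,-0.04,0,0,1],[0.02,-0.08,0,0,1],[0.028,-0.12,0,0,1],[0.028,-0.127,0,0,1],[0.028,-0.127,0,0,1],[0.028,-0.127,0,0,1]]'; python3 pv.py
```

```text
time: 30.75
tool_pos: [428.2, -187.4, 377.1]
tcp_rot: [-3.137, 0.004, 0.222]
contact_force: [0.4, 0.3, 0.0]
grip_width: 91.7
finger_force: 0.0
pin_left_top (array([121.1,  21.7]), 0.57) [120.5  27.1  28.7  28.3]
pin_right_top (array([243.4,  62.9]), 0.75) [246.2  65.   28.9  24.5]
time: 31.5
tool_pos: [429.4, -60.1, 380.0]
tcp_rot: [3.14, -0.001, 0.221]
contact_force: [-0.3, -0.5, 0.2]
grip_width: 91.8
finger_force: 0.0
pin_left_top (array([261.2,  64.7]), 0.73) [262.4  67.7  28.3  30.9]
pin_right_top (array([380.5,  97.6]), 0.69) [379.1  99.6  31.9  26.6]
pin_left_top [535.6 -41.5  54.1]
pin_right_top [ 528.2 -151.8   63.4]
```

```bash
python3 -m inch '[[-0.01,0.04,0,0,1],[-0.02,0.08,0,0,1],[-0.03,0.12,0,0,1],[-0.04,0.16,0,0,1],[-0.05,0.2,0,0,1],[-0.0574,0.232,0,0,1],[-0.0574,0.232,0,0,1],[-0.0574,0.232,0,0,1]]'; python3 -m inch '[[0,0,0,0,1],[0,0,0,0,1]]';python3 pv.py
python3 - <<'E'
from h import *
import pickle
np.set_printoptions(suppress=True,precision=1)
d=pickle.load(open("v.pkl","rb"))
A=cv2.imread("pics/pv1.png",0);C=cv2.imread("pics/pv3.png",0);a,c=d[0][0],d[2][0]
L=np.array([535,-42,60.])
u=proj(a,L);v=[proj(c,L+[-4.7,-111.9,dz]) for dz in(0,3.5,7,14)];print(u,v)
x,y=[int(round(t)) for t in d[0][1]["pin_left_top"]];x0,y0=x-17,max(0,y-12)
T=A[y0:y0+36,x0:x0+36]
X,Y=int(v[0][0]),int(v[0][1]);sx,sy=max(0,X-50),0
S=C[sy:sy+100,sx:sx+100]
for f in(lambda i:i,lambda i:cv2.Canny(i,60,150)):
    m=cv2.matchTemplate(f(S),f(T),cv2.TM_CCOEFF_NORMED);_,q,_,p=cv2.minMaxLoc(m)
    print("match",q,"shift",(p[0]+sx-x0,p[1]+sy-y0),"expected",[w-u for w in v])
E
```

```text
time: 32.42
tool_pos: [422.7, -300.6, 378.9]
tcp_rot: [-3.141, 0.0, 0.215]
contact_force: [-0.6, 0.2, -0.6]
grip_width: 92.0
finger_force: 0.0
time: 32.58
tool_pos: [423.3, -297.7, 379.4]
tcp_rot: [-3.141, 0.0, 0.22]
contact_force: [0.4, 0.3, 0.8]
grip_width: 91.9
finger_force: 0.0
pin_left_top (array([154.6, 189.4]), 0.3) [4.3 4.6 7.6 8.9]
pin_right_top (array([117.2,  29.8]), 0.84) [122.2  29.1  32.8  30.1]
pin_left_top [ 490.2 -135.3  227. ]
pin_right_top [ 527.8 -152.2   61.6]
[118.6  23. ] [array([120.1,  25.9]), array([118.3,  24.9]), array([116.6,  23.9]), array([112.9,  21.8])]
match 0.8594575524330139 shift (1, 3) expected [array([1.5, 2.9]), array([-0.2,  2. ]), array([-2. ,  0.9]), array([-5.6, -1.2])]
match 0.5066896677017212 shift (1, 3) expected [array([1.5, 2.9]), array([-0.2,  2. ]), array([-2. ,  0.9]), array([-5.6, -1.2])]
```

The right pin is at the same height as the left: the match shift of (1,3) equals the value expected for zero height difference. It triangulates to z of about 61.6 mm, so it is home. The mallet stands released at the pad's centre, so I'll hand in.

```bash
python3 -c "from plant import *; print(close_job())"
```

```text
the job is handed in; nothing more can be done
None
```

I handed the job in without seeing the verdict: the cover is shut, my measurements put both pins home (left then right, struck with the mallet), and the mallet stands released, upright and near the pad's centre.

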